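# Sort the screw tins by weight

## Task

Three closed screw tins that look alike stand on the repair bench; some are full and some are empty, and only lifting them tells which. Put every full tin in the deep plywood crate and every empty tin in the shallow grey metal tray, each lying flat on the tray's floor with its lid up. Set the tins down rather than dropping them, and leave the other things on the bench alone.

Things in the scene. Friction and masses are not known exactly. Their poses are not given: they have to be found in the camera images.
- tin_a_centre (a point): closed steel screw tin, one of three alike: 80 long (x), 58 wide (y, grip across this), 46 high, blank paper label on the lid (z up). Point: its centre, 23 above its underside. Starts upright on the bench. Full of screws it weighs 0.5 to 0.85 kg, empty 0.1 to 0.2 kg; it looks the same. Which tins are full, and whether one or two are, changes from start to start.
- tin_b_centre (a point): closed steel screw tin, one of three alike: 80 long (x), 58 wide (y, grip across this), 46 high, blank paper label on the lid (z up). Point: its centre, 23 above its underside. Starts upright on the bench. Full of screws it weighs 0.5 to 0.85 kg, empty 0.1 to 0.2 kg; it looks the same. Which tins are full, and whether one or two are, changes from start to start.
- tin_c_centre (a point): closed steel screw tin, one of three alike: 80 long (x), 58 wide (y, grip across this), 46 high, blank paper label on the lid (z up). Point: its centre, 23 above its underside. Starts upright on the bench. Full of screws it weighs 0.5 to 0.85 kg, empty 0.1 to 0.2 kg; it looks the same. Which tins are full, and whether one or two are, changes from start to start.
- crate: deep plywood crate for the full tins, open on top, fixed to the bench: 226 long (its x), 166 wide (its y), 36 high; walls and floor 8 thick, so inside 210 x 150 and 28 deep. Origin: centre of its underside. Left or right of the tins, changing between starts. Two tins fit end to end along its x, fingers at their sides.
- flat_tray: shallow grey sheet-metal tray for the empty tins, open on top, fixed to the bench: 218 long (its x), 158 wide (its y), 14 high; walls and floor 4 thick, so inside 210 x 150 and 10 deep. Origin: centre of its underside. On the other side of the tins from the crate. Two tins fit end to end along its x.
- meter: black hand multimeter lying at the right edge of the work, 85 x 170 x 36 high, origin at the centre of its underside; to be left alone
- screwdriver: screwdriver 190 long lying on the bench beyond the tins, along its x, handle to -x; to be left alone
- solder_reel: grey solder reel, 64 across, 50 high, standing beyond the left tray; origin at the centre of its underside; to be left alone
- spray_can: white spray can, 53 across, 150 high, standing left of the left tray; origin at the centre of its underside; to be left alone
Not all that is in view belongs to the job. What is shaped like the part that bears tin_b_centre but orange or pink is not meant.

How it is judged:
At the end, for the whole second after the job is handed in: Full tins (pressing over 3 N) in the plywood crate, empty ones (0.4 to 3 N) in the grey tray: each centre within 100 mm along and 70 mm across of the middle, 23 +- 5 mm above the inner floor, lid up within 0.12 rad, slower than 0.02 m/s (((contact force between tin_a and crate above 3 N and x of tin_a_centre in the frame of crate between -0.1 and 0.1 m and y of tin_a_centre in the frame of crate between -0.07 and 0.07 m and z of tin_a_centre in the frame of crate between 0.026 and 0.036 m) or (contact force between tin_a and flat_tray between 0.4 and 3 N and x of tin_a_centre in the frame of flat_tray between -0.1 and 0.1 m and y of tin_a_centre in the frame of flat_tray between -0.07 and 0.07 m and z of tin_a_centre in the frame of flat_tray between 0.022 and 0.032 m)) and angle between each of tin_a_centre, tin_b_centre, tin_c_centre's own z axis and vertical below 0.12 rad and linear speed of each of tin_a, tin_b, tin_c below 0.02 m/s and ((contact force between tin_b and crate above 3 N and x of tin_b_centre in the frame of crate between -0.1 and 0.1 m and y of tin_b_centre in the frame of crate between -0.07 and 0.07 m and z of tin_b_centre in the frame of crate between 0.026 and 0.036 m) or (contact force between tin_b and flat_tray between 0.4 and 3 N and x of tin_b_centre in the frame of flat_tray between -0.1 and 0.1 m and y of tin_b_centre in the frame of flat_tray between -0.07 and 0.07 m and z of tin_b_centre in the frame of flat_tray between 0.022 and 0.032 m)) and ((contact force between tin_c and crate above 3 N and x of tin_c_centre in the frame of crate between -0.1 and 0.1 m and y of tin_c_centre in the frame of crate between -0.07 and 0.07 m and z of tin_c_centre in the frame of crate between 0.026 and 0.036 m) or (contact force between tin_c and flat_tray between 0.4 and 3 N and x of tin_c_centre in the frame of flat_tray between -0.1 and 0.1 m and y of tin_c_centre in the frame of flat_tray between -0.07 and 0.07 m and z of tin_c_centre in the frame of flat_tray between 0.022 and 0.032 m))); the robot touches nothing.
It fails at once if a tin is dropped or thrown (faster than 0.7 m/s while no finger touches it) ((linear speed of tin_a above 0.7 m/s and contact force between tin_a and the fingers below 0.05 N) or (linear speed of tin_b above 0.7 m/s and contact force between tin_b and the fingers below 0.05 N) or (linear speed of tin_c above 0.7 m/s and contact force between tin_c and the fingers below 0.05 N)).
It fails at once if the meter, screwdriver, solder reel or spray can is moved by more than 30 mm (distance of any of meter, screwdriver, solder_reel, spray_can from where it was at the start of the episode above 0.03 m).
It also fails if it takes over 72 s, if anything falls off the work surface, if the arm or the gripper's body presses on something with over 40 N, if the wrist force passes 120 N, or if a joint passes its speed limit or range.

## Robot

A 6-joint arm with a two-finger parallel gripper is mounted at the origin on the work surface. World frame = base frame: x ahead of the robot, y to its left, z up, the work surface at z = 0. Lengths are in m, angles in rad, forces in N, time in s.
With the tool pointing down it reaches from about 0.35 to 0.85 m from the base axis. Payload 8.1 kg.
Tool frame: the origin (TCP) lies at the very end of the fingers, on their centre line; the grasp point (between the pads) lies 19 mm behind it (arm.grip_point_offset is the distance from the TCP to the grasp point, in m); z points along the fingers, y is the line along which they close (so a half turn about z gives the same grasp; the last joint's range is limited). The gripper opens to 93 mm and grips with 3 to 60 N. Pads are 15 mm wide; open, the fingers measure 128 mm over their backs; the gripper's body (75 mm by 188 mm) begins 65 mm behind the grasp point.
Start: joints at [-1.285, 0.13, 1.488, -0, 1.523, -0.085], TCP at [0.217, -0.559, 0.219] pointing down, gripper open.
Joint ranges: [-2.96, 2.96], [-0.89, 2.26], [0.02, 2.5], [-1.34, 4.48], [0, 2.73], [-2.66, 2.66]. Speed limits (rad/s): [2.39, 2.39, 2.79, 3.14, 3.14, 3.14].

## Interface

Orientations are given as a unit quaternion [x, y, z, w].
In Python, from plant import arm, vision, finish_job gives the robot as it stands.
- The arm moves only by the tool jog_arm, never from a script. Its argument "increments" is a list of rows, each a list of 3 entries, a list of its own where there are three numbers: the shift along the tool's x, y, z in mm, then the turn about the tool's z in rad, then the opening, from -1 (shut) to 1 (fully open). In form: [[[x, y, z], turn, hand], ...]. A call has exactly 10 rows; each row is the pose to reach, as a shift and turn from the pose commanded when the call began, along the tool's axes at that moment; what a row does not reach only later rows make up. A row lasts 1/12 s, in which the tool goes at most 41.7 mm and 7.16 degrees, less where a joint would pass 70% of its speed; a pose out of reach is approached as far as the arm can. A call with a gripper value outside its range is refused whole. The fingers move at their own pace and stop on an object; "newtons" is the grip in N (left out, the last holds). Time passes only in rows, so rows that repeat a pose let the fingers close, or fill a call up. It gives the time, the measured TCP pose, the force, the opening and the grip force at its end, in the units of the state.
- arm.read_state(): the state, without advancing time (a new reading comes with each control period).
- vision.get_image(name): name is "side" or "top" or "wrist"; returns a dict with "frame" (420x560x3 uint8, red, green, blue), "mtx" (3x3 intrinsics, pixels), "k1" (the pictures are not rectified: a ray, as slopes to the right and down, at radius r is drawn at 1 + k1 r^2 times it, then the intrinsics apply), "extrinsics" (4x4, takes a point from world to camera coordinates). Camera axes: x right, y up, looking along -z (the intrinsics and any distortion apply to the point x, -y, -z); pixel columns grow to the right and rows downward; lengths in m; the calibration is good to about 2 mm. A picture is of the moment at which its call begins. There is no depth.
- finish_job(): hands the job in; it is judged then, once.
The state is a dict: "t": time; "q": joint angles; "qvel": joint speeds; "joint_torque": joint torques, N m; "position": TCP position; "tool_rot": TCP orientation; "contact_force": force on the tool from outside, world axes, zero at the start; "wrist_torque": the same for the moment, N m; "grip_width": finger opening in m; "finger_force": force on a finger pad.
Only numpy, scipy, OpenCV 4.12 (cv2) and the standard library are available. Lean on these libraries where they do the work, as an engineer would, in place of code of your own. Each camera call takes 0.05 s, during which the arm holds its last target. There are 200 camera calls.

## Working session

There is one attempt and no reset: what is moved stays moved. The work goes in short steps, Python scripts to look and compute and a tool call to move; the robot and the scene stay as the last step left them, time stands still between calls to the robot, and variables do not carry over. Pictures are saved under pics/ and viewed, at most 10 in all, crops included, and the job is handed in when it is done.

Besides the shell and the picture viewer there is one more tool, called as name([rows], argument=value, ...), one row to a line, values as JSON. jog_arm: Moves the arm, as the interface text tells. Its arguments: {"type":"object","properties":{"increments":{"type":"array","items":{"type":"array"}},"newtons":{"type":"number"}},"required":["increments"]}

```bash
ls; mkdir -p pics
cat > h.py <<'E'
import numpy as np, cv2
from plant import arm, vision, finish_job
def grab(n,save=None):
    d=vision.get_image(n)
    if save: cv2.imwrite(save,cv2.cvtColor(d["frame"],cv2.COLOR_RGB2BGR))
    return d
def cast(d,px,z):
    px=np.atleast_2d(np.array(px,float)); K=np.array(d["mtx"]);E=np.array(d["extrinsics"])
    s=cv2.undistortPoints(px[:,None],K,np.array([d["k1"],0,0,0,0.]))[:,0]
    r=np.c_[s[:,0],-s[:,1],-np.ones(len(s))]@E[:3,:3]
    c=-E[:3,:3].T@E[:3,3]
    return c+r*((z-c[2])/r[:,2])[:,None]
E
python3 - <<'E'
from h import *
for n in("top","side"):
    d=grab(n,f"pics/{n}0.png"); np.savez(f"{n}0.npz",**{k:np.array(v) for k,v in d.items()})
    E=np.array(d["extrinsics"]);print(n,-E[:3,:3].T@E[:3,3])
print(arm.read_state())
E
```

```text
pics
top [ 0.44668456 -0.02058178  1.71432746]
side [ 0.55406107 -0.8986348   0.98425991]
{'t': 0.1, 'q': array([-1.28541857e+00,  1.31083418e-01,  1.48913674e+00, -1.22904601e-05,
        1.52300447e+00, -8.54276951e-02]), 'qvel': array([ 0.00011899, -0.0009849 , -0.00145294, -0.0005012 , -0.00048006,
       -0.00059817]), 'joint_torque': array([ 1.77519334e-03, -5.61341250e+01, -4.93095446e+01,  7.70648732e-02,
        2.91480980e-02, -2.53652996e-05]), 'position': array([ 0.2172793 , -0.55873895,  0.21771215]), 'tool_rot': array([ 9.82861709e-01,  1.84342602e-01, -8.75500823e-05, -8.11302508e-04]), 'contact_force': array([ 0.45429014, -0.29041731,  0.02899578]), 'wrist_torque': array([-0.02191289,  0.04445873, -0.0262226 ]), 'finger_force': 0.0, 'grip_width': 0.09266153320901502}
```

View pics/top0.png

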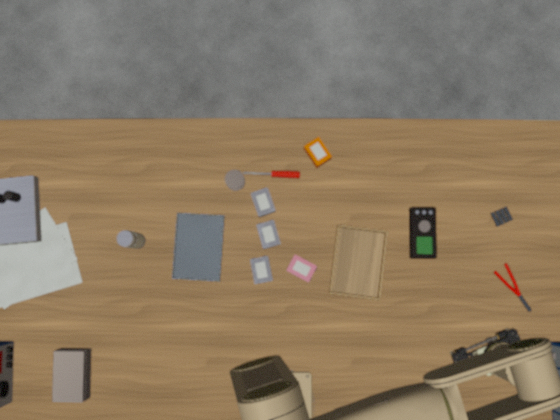

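View pics/side0.png

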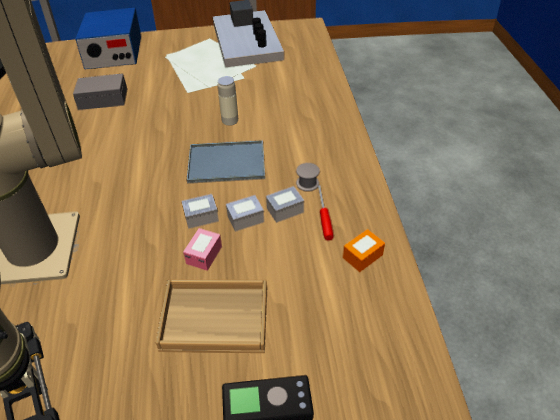

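Top view: the grey tins are at (262,202), (268,234) and (261,270). The pink one at (302,268) and the orange one at (318,151) are decoys by colour. The tray is at (199,247) and the crate at (358,262). Next I measure these and confirm them in one crop.

```bash
cat > m.py <<'E'
from h import *
def load(n): 
    z=np.load(n); return {k:z[k] for k in z.files}
def rect(d,mask,z,roi,name,minA=60,maxA=1e5):
    m=np.zeros_like(mask);x0,y0,x1,y1=roi;m[y0:y1,x0:x1]=mask[y0:y1,x0:x1]
    out=[]
    for c in cv2.findContours(m,cv2.RETR_EXTERNAL,cv2.CHAIN_APPROX_NONE)[0]:
        a=cv2.contourArea(c)
        if not minA<a<maxA: continue
        w=cast(d,c[:,0].astype(float),z)[:,:2]
        (cx,cy),(l,s),an=cv2.minAreaRect((w*1000).astype(np.float32))
        if l<s: l,s,an=s,l,an+90
        an=(an+90)%180-90
        px=c[:,0].mean(0)
        print(name,px.round(),"centre",round(cx,1),round(cy,1),"size",round(l),round(s),"yaw deg of long axis",round(an,1)); out.append((cx,cy,an))
    return out
E
python3 - <<'E'
from m import *
d=load("top0.npz");f=d["frame"];h=cv2.cvtColor(f,cv2.COLOR_RGB2HSV)
white=((h[...,1]<40)&(h[...,2]>165)).astype(np.uint8)
rect(d,white,.046,(225,180,340,300),"label",40)
grey=cv2.inRange(h,(95,20,40),(125,255,255))
rect(d,cv2.morphologyEx(grey,cv2.MORPH_CLOSE,np.ones((3,3))),.014,(165,205,235,290),"tray",500)
tin=cv2.morphologyEx(((h[...,0]>95)&(h[...,0]<130)|(white>0)).astype(np.uint8),cv2.MORPH_OPEN,np.ones((3,3)))
rect(d,tin,.046,(245,185,285,290),"tin",100)
for x in (215,345,358,395): print(x,h[262,x], h[240,x])
cr=f[140:310,160:400];cv2.imwrite("pics/crop.png",cv2.cvtColor(cv2.resize(cr,None,fx=3.3,fy=3.3,interpolation=cv2.INTER_CUBIC),cv2.COLOR_RGB2BGR))
E
```

```text
label [261. 270.] centre 435.2 53.3 size 49 31 yaw deg of long axis 11.7
label [301. 268.] centre 441.1 -75.8 size 52 33 yaw deg of long axis 63.5
label [268. 234.] centre 550.2 30.6 size 49 32 yaw deg of long axis 16.9
label [263. 201.] centre 655.3 48.7 size 49 32 yaw deg of long axis 20.0
tray [198. 247.] centre 510.5 261.2 size 209 149 yaw deg of long axis -3.4
tin [260. 269.] centre 436.5 51.4 size 73 49 yaw deg of long axis 12.3
tin [267. 236.] centre 548.0 34.8 size 73 44 yaw deg of long axis 18.5
tin [263. 204.] centre 651.9 42.3 size 74 45 yaw deg of long axis 7.9
215 [104  31 125] [101  29 125]
345 [ 17  90 150] [ 18  90 147]
358 [ 18  86 163] [ 18  87 158]
395 [ 17 104 154] [ 18 107 153]
```

View pics/crop.png

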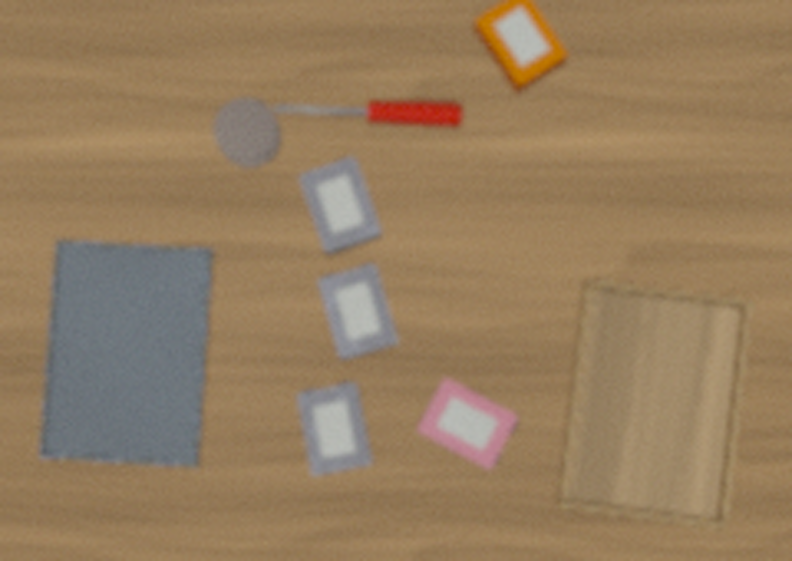

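The crop confirms three grey tins, with the pink and orange boxes as decoys. Next come a cross-check from the side view, the crate and tray corners, and a planning helper.

```bash
cat > plan.py <<'E'
from h import *
import sys
def pose():
    s=arm.read_state();x,y,z,w=s["tool_rot"];p=np.array(s["position"])*1000
    return s,p,2*np.arctan2(y,x)
def go(x,y,z,yawdeg):
    s,p,a=pose(); d=np.array([x,y,z])-p
    t=(a-np.radians(yawdeg)+np.pi/2)%np.pi-np.pi/2
    c,n=np.cos(a),np.sin(a)
    print("now",p.round(1),"yaw",round(np.degrees(a),1),"q6",round(s["q"][5],2),"F",np.round(s["contact_force"],2),"w",round(s["grip_width"],4))
    print("shift",np.round([c*d[0]+n*d[1],n*d[0]-c*d[1],-d[2]],1),"turn",round(t,3))
if __name__=="__main__": go(*map(float,sys.argv[1:5]))
E
python3 - <<'E'
from m import *
d=load("top0.npz")
def box(P,z,n):
    w=cast(d,np.array(P)/3.3+[160,140],z)[:,:2]*1000
    e=w[0]-w[3]+w[1]-w[2]
    print(n,w.mean(0).round(1),np.degrees(np.arctan2(e[1],e[0])).round(1),[round(float(np.linalg.norm(w[i]-w[i-1]))) for i in range(4)])
box([(585,283),(745,303),(722,520),(563,507)],.036,"crate")
box([(58,242),(212,248),(198,465),(42,458)],.014,"tray")
print(cast(d,[(118,237),(235,180),(145,240)],.15)[:,:2], cast(d,[(235,180)],.05))
s=load("side0.npz");h=cv2.cvtColor(s["frame"],cv2.COLOR_RGB2HSV)
white=((h[...,1]<40)&(h[...,2]>165)).astype(np.uint8)
rect(s,white,.046,(175,180,310,260),"label side",40)
g=lambda P,z:print((cast(s,P,z)[:,:2]*1000).round(1),(cast(s,P,z)[:,:2]*1000).mean(0))
g([(172,283),(266,281),(267,349),(160,349)],.036)
g([(190,144),(264,142),(265,180),(188,181)],.014)
E
python3 plan.py 436 53 120 12
```

```text
crate [ 459.6 -260.3] -6.5 [220, 159, 213, 155]
tray [508.8 258.9] -3.1 [215, 155, 215, 155]
[[0.53311139 0.4830614 ]
 [0.70782399 0.12865232]
 [0.52422354 0.39996361]] [[0.72451738 0.13819215 0.05      ]]
label side [201. 243.] centre 441.2 -76.1 size 51 33 yaw deg of long axis 62.2
label side [244. 207.] centre 550.7 31.1 size 79 58 yaw deg of long axis 16.5
label side [198. 205.] centre 435.4 53.2 size 81 57 yaw deg of long axis 11.4
label side [283. 198.] centre 655.5 49.5 size 79 55 yaw deg of long axis 19.6
[[ 372.  -180.2]
 [ 583.6 -200.7]
 [ 569.2 -371.3]
 [ 350.6 -346.4]] [ 468.83819054 -274.64064202]
[[406.6 345.1]
 [626.8 322.6]
 [614.2 156. ]
 [402.5 181.3]] [512.50316389 251.25127836]
now [ 217.3 -558.7  217.7] yaw 21.2 q6 -0.09 F [ 0.45 -0.29  0.03] w 0.0927
shift [ 425.5 -490.9   97.7] turn 0.161
```

jog_arm([
  [[40,0,0],0,1],
  [[60,-40,10],0.05,1],
  [[80,-80,20],0.05,1],
  [[100,-115,30],0.1,1],
  [[130,-150,40],0.1,1],
  [[160,-185,50],0.16,1],
  [[190,-220,60],0.16,1],
  [[215,-250,68],0.16,1],
  [[240,-280,68],0.16,1],
  [[265,-310,68],0.16,1],
], newtons=30)

```text
t: 0.93
position: [0.346, -0.1882, 0.1498]
tool_rot: [0.994, 0.105, -0.001, -0.001]
contact_force: [1.0, -0.1, -0.2]
grip_width: 0.0926
finger_force: 0.0
```

```bash
python3 plan.py 435.3 53.2 120 11.6
```

```text
now [ 346.  -188.2  149.8] yaw 12.0 q6 0.73 F [ 1.04 -0.06 -0.17] w 0.0926
shift [ 137.7 -217.5   29.8] turn 0.008
```

jog_arm([
  [[20,-30,0],0.008,1],
  [[40,-60,0],0.008,1],
  [[60,-95,0],0.008,1],
  [[80,-130,10],0.008,1],
  [[100,-160,20],0.008,1],
  [[115,-185,30],0.008,1],
  [[129,-205,30],0.008,1],
  [[129,-205,30],0.008,1],
  [[129,-205,30],0.008,1],
  [[129,-205,30],0.008,1],
])

```text
t: 1.77
position: [0.4295, 0.0366, 0.1209]
tool_rot: [0.995, 0.102, -0.0, 0.0]
contact_force: [0.2, -0.4, 1.3]
grip_width: 0.0927
finger_force: 0.0
```

```bash
python3 plan.py 435.3 53.2 10 11.6; python3 -c "
from h import *
grab('wrist','pics/w0.png')"
```

```text
now [429.5  36.6 120.9] yaw 11.7 q6 1.33 F [ 0.18 -0.39  1.31] w 0.0927
shift [  9.  -15.1 110.9] turn 0.001
```

View pics/w0.png

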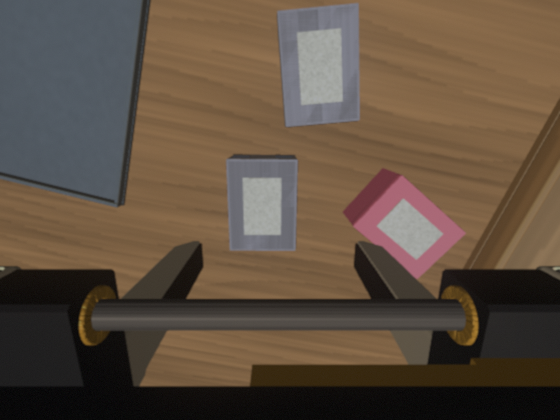

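The wrist view shows the near tin's label at (262,205), left of the finger centre line (x≈280). That agrees with the 15 mm shift still to go, and the pink box at (405,225) is clear of the fingers.

jog_arm([
  [[4,-7,10],0,1],
  [[9,-15,25],0,1],
  [[9,-15,40],0,1],
  [[9,-15,60],0,1],
  [[9,-15,80],0,1],
  [[9,-15,95],0,1],
  [[9,-15,105],0,1],
  [[9,-15,111],0,1],
  [[9,-15,111],0,1],
  [[9,-15,111],0,1],
])

```text
t: 2.65
position: [0.4359, 0.0533, 0.0103]
tool_rot: [0.995, 0.101, 0.0, -0.0]
contact_force: [-0.3, -0.6, 1.2]
grip_width: 0.0934
finger_force: 0.0
```

jog_arm([
  [[0,0,0],0,0],
  [[0,0,0],0,-0.5],
  [[0,0,0],0,-0.5],
  [[0,0,0],0,-0.5],
  [[0,0,0],0,-0.5],
  [[0,0,0],0,-0.5],
  [[0,0,0],0,-0.5],
  [[0,0,0],0,-0.5],
  [[0,0,0],0,-0.5],
  [[0,0,0],0,-0.5],
])

```text
t: 3.48
position: [0.4359, 0.0534, 0.0103]
tool_rot: [0.995, 0.101, 0.0, 0.0]
contact_force: [-0.2, -0.1, 3.3]
grip_width: 0.0578
finger_force: 30.0
```

Gripped at 57.8 mm. Next I lift it.

jog_arm([
  [[0,0,-5],0,-0.5],
  [[0,0,-12],0,-0.5],
  [[0,0,-25],0,-0.5],
  [[0,0,-40],0,-0.5],
  [[0,0,-55],0,-0.5],
  [[0,0,-65],0,-0.5],
  [[0,0,-70],0,-0.5],
  [[0,0,-70],0,-0.5],
  [[0,0,-70],0,-0.5],
  [[0,0,-70],0,-0.5],
])

```text
t: 4.32
position: [0.435, 0.0534, 0.0792]
tool_rot: [0.995, 0.101, -0.001, -0.0]
contact_force: [-0.2, -0.3, -2.1]
grip_width: 0.0575
finger_force: 30.0
```

jog_arm([
  [[0,0,0],0,-0.5],
  [[0,0,0],0,-0.5],
  [[0,0,0],0,-0.5],
  [[0,0,0],0,-0.5],
  [[0,0,0],0,-0.5],
  [[0,0,0],0,-0.5],
  [[0,0,0],0,-0.5],
  [[0,0,0],0,-0.5],
  [[0,0,0],0,-0.5],
  [[0,0,0],0,-0.5],
])

```text
t: 5.15
position: [0.4357, 0.0534, 0.0801]
tool_rot: [0.995, 0.101, 0.0, 0.0]
contact_force: [-0.6, 0.8, -1.6]
grip_width: 0.0578
finger_force: 30.0
```

```bash
python3 - <<'E'
from h import *
from m import *
for i in range(4):
    d=grab("top"); print(arm.read_state()["contact_force"].round(2))
h=cv2.cvtColor(d["frame"],cv2.COLOR_RGB2HSV)
E
python3 plan.py 456 259 100 -3.1;python3 plan.py 410 -255 100 -6.5
```

```text
[-1.3   0.21 -1.96]
[ 0.03  0.33 -1.93]
[ 0.46  0.25 -1.75]
[-0.48 -0.01 -1.35]
now [435.7  53.4  80.1] yaw 11.6 q6 1.37 F [-0.48 -0.01 -1.35] w 0.0579
shift [  61.3 -197.3  -19.9] turn 0.257
now [435.7  53.4  80.1] yaw 11.6 q6 1.37 F [-0.48 -0.01 -1.35] w 0.0579
shift [-87.3 296.9 -19.9] turn 0.316
```

It weighs about 2 N, so it is empty and goes in the tray's near slot at (459.6, 262.8).

jog_arm([
  [[5,-15,0],0.03,-0.5],
  [[12,-40,-5],0.06,-0.5],
  [[22,-70,-10],0.1,-0.5],
  [[32,-100,-10],0.15,-0.5],
  [[42,-130,-10],0.2,-0.5],
  [[52,-160,-10],0.25,-0.5],
  [[60,-180,-10],0.26,-0.5],
  [[64,-195,-10],0.26,-0.5],
  [[65,-201,-10],0.26,-0.5],
  [[65,-201,-10],0.26,-0.5],
])

```text
t: 6.18
position: [0.4585, 0.2644, 0.0899]
tool_rot: [1.0, -0.028, -0.0, 0.0]
contact_force: [0.0, 0.5, -2.2]
grip_width: 0.0582
finger_force: 30.0
```

```bash
python3 plan.py 459.6 262.8 15 -3.2
```

```text
now [458.5 264.4  89.9] yaw -3.2 q6 2.05 F [ 0.01  0.49 -2.15] w 0.0582
shift [ 1.1  1.6 74.9] turn 0.001
```

jog_arm([
  [[1,2,10],0,-0.5],
  [[1,2,25],0,-0.5],
  [[1,2,40],0,-0.5],
  [[1,2,52],0,-0.5],
  [[1,2,62],0,-0.5],
  [[1,2,68],0,-0.5],
  [[1,2,72],0,-0.5],
  [[1,2,74],0,-0.5],
  [[1,2,75.5],0,-0.5],
  [[1,2,75.5],0,-0.5],
])

```text
t: 7.02
position: [0.46, 0.2615, 0.0148]
tool_rot: [1.0, -0.029, 0.0, -0.0]
contact_force: [0.5, 0.4, -0.7]
grip_width: 0.0576
finger_force: 30.0
```

jog_arm([
  [[0,0,0],0,-0.5],
  [[0,0,0],0,0.7],
  [[0,0,0],0,0.7],
  [[0,0,0],0,0.7],
  [[0,0,0],0,0.7],
  [[0,0,0],0,0.7],
  [[0,0,0],0,0.7],
  [[0,0,0],0,0.7],
  [[0,0,-5],0,0.7],
  [[0,0,-15],0,0.7],
])

```text
t: 7.85
position: [0.4586, 0.2608, 0.0288]
tool_rot: [1.0, -0.029, -0.001, 0.001]
contact_force: [-0.5, 0.2, -0.5]
grip_width: 0.0791
finger_force: 0.0
```

```bash
python3 plan.py 550.5 30.8 110 16.7
```

```text
now [458.6 260.8  28.8] yaw -3.3 q6 2.05 F [-0.47  0.24 -0.47] w 0.0791
shift [104.9 224.4 -81.2] turn -0.349
```

jog_arm([
  [[0,0,-25],0,0.7],
  [[0,0,-55],0,0.7],
  [[10,20,-81],-0.05,1],
  [[25,50,-81],-0.15,1],
  [[40,85,-81],-0.25,1],
  [[58,120,-81],-0.35,1],
  [[75,155,-81],-0.35,1],
  [[90,190,-81],-0.35,1],
  [[100,215,-81],-0.35,1],
  [[105,224,-81],-0.35,1],
])

```text
t: 8.68
position: [0.553, 0.028, 0.1119]
tool_rot: [0.99, 0.144, 0.001, 0.001]
contact_force: [-0.5, 0.1, -0.8]
grip_width: 0.0928
finger_force: 0.0
```

jog_arm([
  [[0,0,0],0,1],
  [[0,0,0],0,1],
  [[0,0,0],0,1],
  [[0,0,0],0,1],
  [[0,0,0],0,1],
  [[0,0,0],0,1],
  [[0,0,0],0,1],
  [[0,0,0],0,1],
  [[0,0,0],0,1],
  [[0,0,0],0,1],
])

```text
t: 9.52
position: [0.5517, 0.0318, 0.1106]
tool_rot: [0.989, 0.146, -0.0, -0.0]
contact_force: [0.5, -0.1, 0.3]
grip_width: 0.0929
finger_force: 0.0
```

```bash
python3 plan.py 550.5 30.8 10 16.7
```

```text
now [551.7  31.8 110.6] yaw 16.8 q6 1.24 F [ 0.46 -0.11  0.28] w 0.0929
shift [ -1.5   0.6 100.6] turn 0.001
```

jog_arm([
  [[-1,0.5,15],0,1],
  [[-1,0.5,35],0,1],
  [[-1,0.5,55],0,1],
  [[-1,0.5,75],0,1],
  [[-1,0.5,88],0,1],
  [[-1,0.5,96],0,1],
  [[-1,0.5,100.5],0,1],
  [[-1,0.5,100.5],0,1],
  [[-1,0.5,100.5],0,0.5],
  [[-1,0.5,100.5],0,-0.5],
])

```text
t: 10.35
position: [0.552, 0.0309, 0.0113]
tool_rot: [0.989, 0.146, 0.001, 0.0]
contact_force: [-0.0, -0.4, -0.2]
grip_width: 0.0837
finger_force: 0.0
```

jog_arm([
  [[0,0,0],0,-0.5],
  [[0,0,0],0,-0.5],
  [[0,0,0],0,-0.5],
  [[0,0,0],0,-0.5],
  [[0,0,0],0,-0.5],
  [[0,0,0],0,-0.5],
  [[0,0,0],0,-0.5],
  [[0,0,0],0,-0.5],
  [[0,0,0],0,-0.5],
  [[0,0,0],0,-0.5],
], newtons=40)

```text
t: 11.18
position: [0.5513, 0.0309, 0.0105]
tool_rot: [0.989, 0.146, 0.0, 0.0]
contact_force: [-0.5, -0.1, 5.7]
grip_width: 0.0576
finger_force: 40.0
```

jog_arm([
  [[0,0,-5],0,-0.5],
  [[0,0,-12],0,-0.5],
  [[0,0,-25],0,-0.5],
  [[0,0,-40],0,-0.5],
  [[0,0,-55],0,-0.5],
  [[0,0,-70],0,-0.5],
  [[0,0,-80],0,-0.5],
  [[0,0,-80],0,-0.5],
  [[0,0,-80],0,-0.5],
  [[0,0,-80],0,-0.5],
])

```text
t: 12.02
position: [0.5504, 0.031, 0.0894]
tool_rot: [0.989, 0.146, -0.0, -0.0]
contact_force: [-0.1, -0.6, -1.2]
grip_width: 0.0578
finger_force: 40.0
```

```bash
python3 - <<'E'
from h import *
for i in range(4):
    d=grab("wrist","pics/w1.png"); print(arm.read_state()["contact_force"].round(2))
E
python3 plan.py 559.4 257.2 100 -3.1;python3 plan.py 511 -266 100 -6.5
```

```text
[ 0.1   0.33 -1.93]
[-0.44  0.22 -1.7 ]
[-0.13  1.32 -1.38]
[ 1.16  1.6  -1.64]
now [550.1  31.   89. ] yaw 16.8 q6 1.24 F [ 1.16  1.6  -1.64] w 0.0577
shift [  74.2 -213.9  -11. ] turn 0.347
now [550.1  31.   89. ] yaw 16.8 q6 1.24 F [ 1.16  1.6  -1.64] w 0.0577
shift [-123.2  273.   -11. ] turn 0.406
```

This one is also about 1.7 N, so it is empty too and goes in the tray's far slot.

jog_arm([
  [[5,-15,0],0.04,-0.5],
  [[14,-40,-5],0.1,-0.5],
  [[25,-70,-10],0.17,-0.5],
  [[36,-102,-10],0.24,-0.5],
  [[48,-136,-10],0.3,-0.5],
  [[58,-168,-10],0.35,-0.5],
  [[66,-190,-10],0.35,-0.5],
  [[72,-207,-10],0.35,-0.5],
  [[75,-214,-10],0.35,-0.5],
  [[75,-214,-10],0.35,-0.5],
])

```text
t: 13.05
position: [0.5605, 0.2588, 0.0994]
tool_rot: [1.0, -0.028, -0.0, 0.0]
contact_force: [1.0, -0.2, -1.5]
grip_width: 0.058
finger_force: 40.0
```

```bash
python3 plan.py 560 257 14.8 -3.2
```

```text
now [560.5 258.8  99.4] yaw -3.2 q6 1.98 F [ 1.02 -0.22 -1.5 ] w 0.058
shift [-0.4  1.9 84.6] turn 0.001
```

jog_arm([
  [[0,2,10],0,-0.5],
  [[0,2,25],0,-0.5],
  [[0,2,42],0,-0.5],
  [[0,2,57],0,-0.5],
  [[0,2,69],0,-0.5],
  [[0,2,76],0,-0.5],
  [[0,2,81],0,-0.5],
  [[0,2,83],0,-0.5],
  [[0,2,84.6],0,-0.5],
  [[0,2,84.6],0,-0.5],
])

```text
t: 13.88
position: [0.5614, 0.2555, 0.016]
tool_rot: [1.0, -0.029, 0.0, -0.0]
contact_force: [0.7, 0.6, -2.0]
grip_width: 0.0578
finger_force: 40.0
```

jog_arm([
  [[0,0,0],0,-0.5],
  [[0,0,0],0,0.7],
  [[0,0,0],0,0.7],
  [[0,0,0],0,0.7],
  [[0,0,0],0,0.7],
  [[0,0,0],0,0.7],
  [[0,0,0],0,0.7],
  [[0,0,0],0,0.7],
  [[0,0,-5],0,0.7],
  [[0,0,-15],0,0.7],
])

```text
t: 14.72
position: [0.5597, 0.255, 0.0295]
tool_rot: [1.0, -0.029, -0.001, 0.001]
contact_force: [-0.5, -0.9, -0.8]
grip_width: 0.0792
finger_force: 0.0
```

```bash
python3 plan.py 655.4 49.1 120 19.8
```

```text
now [559.7 255.   29.5] yaw -3.3 q6 1.97 F [-0.5  -0.87 -0.79] w 0.0792
shift [107.3 200.1 -90.5] turn -0.403
```

jog_arm([
  [[0,0,-25],0,0.7],
  [[0,0,-60],0,0.7],
  [[10,15,-90],-0.05,1],
  [[25,45,-90],-0.15,1],
  [[42,78,-90],-0.25,1],
  [[58,110,-90],-0.33,1],
  [[75,142,-90],-0.4,1],
  [[90,172,-90],-0.4,1],
  [[101,192,-90],-0.4,1],
  [[107,200,-90],-0.4,1],
])

```text
t: 15.55
position: [0.6576, 0.0462, 0.1218]
tool_rot: [0.986, 0.169, 0.001, 0.001]
contact_force: [-0.8, -0.5, 0.4]
grip_width: 0.0927
finger_force: 0.0
```

jog_arm([
  [[0,0,0],0,1],
  [[0,0,0],0,1],
  [[0,0,0],0,1],
  [[0,0,0],0,1],
  [[0,0,0],0,1],
  [[0,0,0],0,1],
  [[0,0,0],0,1],
  [[0,0,0],0,1],
  [[0,0,0],0,1],
  [[0,0,0],0,1],
])

```text
t: 16.38
position: [0.6562, 0.0497, 0.1205]
tool_rot: [0.985, 0.171, -0.0, -0.0]
contact_force: [-0.1, -0.3, 0.2]
grip_width: 0.0928
finger_force: 0.0
```

```bash
python3 plan.py 655.4 49.1 10 19.8; python3 -c "
from h import *
grab('wrist','pics/w2.png')"
```

```text
now [656.2  49.7 120.5] yaw 19.6 q6 1.23 F [-0.11 -0.29  0.18] w 0.0928
shift [ -1.    0.3 110.5] turn -0.003
```

View pics/w2.png

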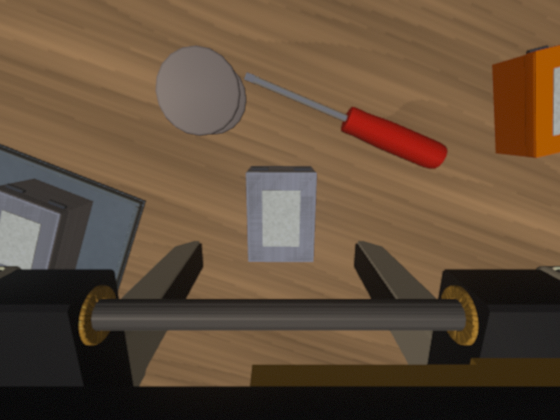

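The far tin, with its label at (281,218), is centred between the fingers. The reel at (200,90) and the screwdriver are clear.

jog_arm([
  [[-1,0,15],0,1],
  [[-1,0,40],0,1],
  [[-1,0,65],0,1],
  [[-1,0,85],0,1],
  [[-1,0,98],0,1],
  [[-1,0,106],0,1],
  [[-1,0,110.5],0,1],
  [[-1,0,110.5],0,1],
  [[-1,0,110.5],0,0.5],
  [[-1,0,110.5],0,-0.5],
])

```text
t: 17.27
position: [0.6566, 0.0494, 0.0117]
tool_rot: [0.985, 0.171, 0.001, 0.0]
contact_force: [0.4, -0.1, -0.6]
grip_width: 0.0835
finger_force: 0.0
```

jog_arm([
  [[0,0,0],0,-0.5],
  [[0,0,0],0,-0.5],
  [[0,0,0],0,-0.5],
  [[0,0,0],0,-0.5],
  [[0,0,0],0,-0.5],
  [[0,0,0],0,-0.5],
  [[0,0,0],0,-0.5],
  [[0,0,0],0,-0.5],
  [[0,0,0],0,-0.5],
  [[0,0,0],0,-0.5],
], newtons=50)

```text
t: 18.1
position: [0.6559, 0.0489, 0.0106]
tool_rot: [0.985, 0.17, 0.001, 0.0]
contact_force: [1.5, -4.6, 5.6]
grip_width: 0.0576
finger_force: 50.0
```

jog_arm([
  [[0,0,-5],0,-0.5],
  [[0,0,-12],0,-0.5],
  [[0,0,-25],0,-0.5],
  [[0,0,-40],0,-0.5],
  [[0,0,-55],0,-0.5],
  [[0,0,-70],0,-0.5],
  [[0,0,-85],0,-0.5],
  [[0,0,-90],0,-0.5],
  [[0,0,-90],0,-0.5],
  [[0,0,-90],0,-0.5],
])

```text
t: 18.93
position: [0.6557, 0.0494, 0.1007]
tool_rot: [0.985, 0.171, 0.001, 0.0]
contact_force: [0.6, 0.0, -8.8]
grip_width: 0.0577
finger_force: 50.0
```

```bash
python3 - <<'E'
from h import *
for i in range(3):
    d=grab("top","pics/t1.png"); print(arm.read_state()["contact_force"].round(2))
E
python3 plan.py 462 -262 110 -6.5
```

```text
[-0.94 -0.12 -8.  ]
[ 0.84 -1.   -7.97]
[ 0.84 -0.5  -7.82]
now [654.3  49.4  98.5] yaw 19.6 q6 1.23 F [ 0.84 -0.5  -7.82] w 0.0579
shift [-285.7  228.6  -11.5] turn 0.456
```

About 8 N: this tin is full, so it goes to the middle of the crate.

jog_arm([
  [[-8,6,0],0.02,-0.5],
  [[-22,18,-5],0.06,-0.5],
  [[-42,34,-10],0.12,-0.5],
  [[-65,52,-12],0.18,-0.5],
  [[-88,70,-12],0.24,-0.5],
  [[-110,88,-12],0.3,-0.5],
  [[-130,104,-12],0.36,-0.5],
  [[-148,118,-12],0.42,-0.5],
  [[-160,128,-12],0.45,-0.5],
  [[-165,132,-12],0.455,-0.5],
])

```text
t: 19.92
position: [0.5422, -0.1327, 0.1113]
tool_rot: [0.998, -0.058, -0.001, 0.0]
contact_force: [0.1, 0.0, -7.3]
grip_width: 0.0574
finger_force: 50.0
```

```bash
python3 plan.py 462 -262 110 -6.5
```

```text
now [ 542.2 -132.7  111.3] yaw -6.7 q6 1.36 F [ 0.06  0.03 -7.29] w 0.0574
shift [-64.6 137.7   1.3] turn -0.003
```

jog_arm([
  [[-5,10,0],0,-0.5],
  [[-14,30,0],0,-0.5],
  [[-25,53,0],0,-0.5],
  [[-36,77,0],0,-0.5],
  [[-46,98,0],0,-0.5],
  [[-55,117,0],0,-0.5],
  [[-61,130,0],0,-0.5],
  [[-65,138,0],0,-0.5],
  [[-65,138,0],0,-0.5],
  [[-65,138,0],0,-0.5],
])

```text
t: 20.75
position: [0.4643, -0.26, 0.1119]
tool_rot: [0.998, -0.056, 0.0, -0.0]
contact_force: [0.7, 0.8, -7.7]
grip_width: 0.0582
finger_force: 50.0
```

```bash
python3 plan.py 462 -262 18.8 -6.5; python3 -c "
from h import *
grab('wrist','pics/w3.png')"
```

```text
now [ 464.3 -260.   111.9] yaw -6.4 q6 1.08 F [ 0.67  0.79 -7.65] w 0.0582
shift [-2.1  2.3 93.1] turn 0.001
```

View pics/w3.png

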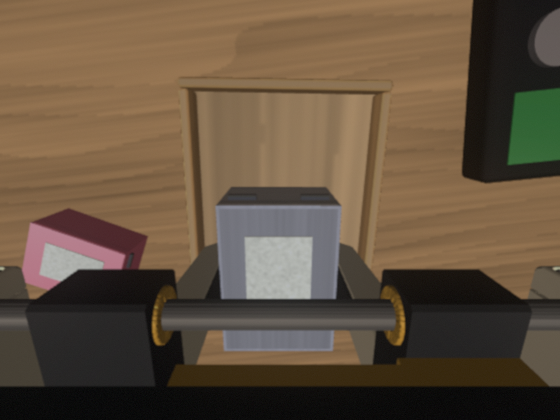

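The wrist view shows the tin square over the crate, whose walls are at columns 190 and 380. The centre is about 3 mm to the right, as the planned shift says, and the walls are clear of the fingers.

jog_arm([
  [[-2,3,10],0,-0.5],
  [[-2,3,25],0,-0.5],
  [[-2,3,42],0,-0.5],
  [[-2,3,58],0,-0.5],
  [[-2,3,72],0,-0.5],
  [[-2,3,82],0,-0.5],
  [[-2,3,88],0,-0.5],
  [[-2,3,91],0,-0.5],
  [[-2,3,92.5],0,-0.5],
  [[-2,3,93.5],0,-0.5],
])

```text
t: 21.63
position: [0.4625, -0.2632, 0.019]
tool_rot: [0.998, -0.056, 0.0, 0.0]
contact_force: [-0.7, 0.6, -7.6]
grip_width: 0.0574
finger_force: 50.0
```

jog_arm([
  [[0,0,0.5],0,-0.5],
  [[0,0,0.5],0,-0.5],
  [[0,0,0.5],0,0.6],
  [[0,0,0.5],0,0.6],
  [[0,0,0.5],0,0.6],
  [[0,0,0.5],0,0.6],
  [[0,0,0.5],0,0.6],
  [[0,0,0.5],0,0.6],
  [[0,0,0.5],0,0.6],
  [[0,0,-5],0,0.6],
])

```text
t: 22.47
position: [0.4612, -0.2625, 0.0226]
tool_rot: [0.998, -0.056, -0.001, -0.001]
contact_force: [0.2, 0.4, 0.4]
grip_width: 0.0742
finger_force: 0.0
```

jog_arm([
  [[0,0,-20],0,0.6],
  [[0,0,-45],0,0.6],
  [[0,0,-75],0,0.6],
  [[-10,15,-105],0,0.6],
  [[-20,45,-130],0,0.6],
  [[-30,80,-130],0,0.6],
  [[-40,120,-130],0,0.6],
  [[-60,160,-130],0,0.6],
  [[-80,190,-130],0,0.6],
  [[-90,200,-130],0,0.6],
])

```text
t: 23.3
position: [0.347, -0.4555, 0.154]
tool_rot: [0.998, -0.058, -0.0, 0.001]
contact_force: [0.2, -0.4, 0.5]
grip_width: 0.0743
finger_force: 0.0
```

```bash
python3 -c "
from m import *
d=grab('top','pics/t2.png')
h=cv2.cvtColor(d['frame'],cv2.COLOR_RGB2HSV)
white=((h[...,1]<40)&(h[...,2]>165)).astype(np.uint8)
rect(d,white,.052,(165,180,400,300),'label',40)
e=grab('side','pics/s2.png')
h=cv2.cvtColor(e['frame'],cv2.COLOR_RGB2HSV)
white=((h[...,1]<40)&(h[...,2]>165)).astype(np.uint8)
rect(e,white,.052,(150,130,300,350),'label side',40)
"
```

```text
label [301. 268.] centre 441.2 -75.6 size 51 33 yaw deg of long axis 63.5
label [360. 261.] centre 461.1 -263.9 size 48 32 yaw deg of long axis -0.7
label [195. 262.] centre 459.3 262.0 size 50 32 yaw deg of long axis -3.9
label [198. 230.] centre 560.0 255.4 size 48 32 yaw deg of long axis 0.1
label side [212. 305.] centre 461.0 -261.9 size 81 59 yaw deg of long axis -6.8
label side [201. 242.] centre 442.1 -81.4 size 53 33 yaw deg of long axis 61.9
label side [207. 151.] centre 458.4 258.8 size 78 57 yaw deg of long axis -1.9
label side [242. 149.] centre 560.2 252.3 size 80 53 yaw deg of long axis -8.1
```

View pics/s2.png

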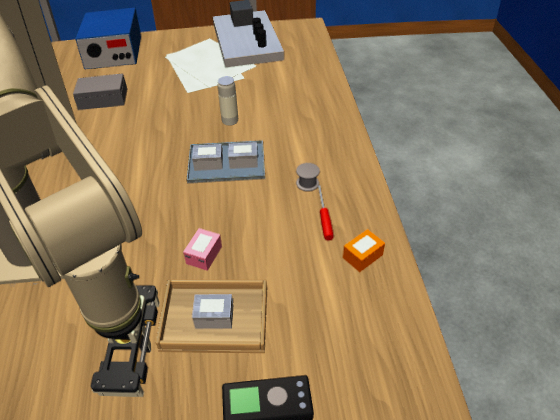

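The side view shows two tins flat in the tray at (207,151) and (242,149), one in the crate at (212,305), and the other things untouched.

jog_arm([
  [[0,0,0],0,0.6],
  [[0,0,0],0,0.6],
  [[0,0,0],0,0.6],
  [[0,0,0],0,0.6],
  [[0,0,0],0,0.6],
  [[0,0,0],0,0.6],
  [[0,0,0],0,0.6],
  [[0,0,0],0,0.6],
  [[0,0,0],0,0.6],
  [[0,0,0],0,0.6],
])

```text
t: 24.23
position: [0.3501, -0.4517, 0.1535]
tool_rot: [0.998, -0.056, -0.0, -0.0]
contact_force: [-1.4, 0.6, -0.3]
grip_width: 0.0745
finger_force: 0.0
```

```bash
python3 -c "
from h import *
print(finish_job())"
```

```text
the job is handed in; nothing more can be done
None
```

The job was handed in at about 24 s with the two empty tins (about 2 N each) in the grey tray and the full one (about 8 N) in the plywood crate; the last pictures show all three flat with lids up and the other things untouched, but no verdict came back.

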